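Add a slotted disc to the weight hanger, slots staggered

ROBOT

A 6-joint arm with a two-finger parallel gripper is mounted at the origin on a cart in front of the work surface, level with it; the furniture and walls round the work are solid. World frame = base frame: x ahead of the robot, y to its left, z up, the work surface at z = 0. Lengths are in mm, angles in rad, forces in N, time in s.
With the tool pointing down it reaches from about 250 to 775 mm from the base axis. Payload 4 kg.
Tool frame: the origin (TCP) lies midway between the tips of the shut fingers; the grasp point (between the pads) lies 19 mm behind it (arm.pinch_z is the distance from the TCP to the grasp point, in mm); z points along the fingers, y is the line along which they close (so a half turn about z gives the same grasp; the last joint's range is limited). The gripper opens to 94 mm and grips with 3 to 60 N. Pads are 16 mm wide; open, the fingers measure 119 mm over their backs; the gripper's body (75 mm by 177 mm) begins 78 mm behind the grasp point.
Start: joints at [-1.319, 0.087, 1.371, -0, 1.684, -0.103], TCP at [191.071, -515.767, 168.206] pointing down, gripper open.
Joint ranges: [-3.1, 3.1], [-0.76, 2.03], [0.27, 2.55], [-1.08, 4.22], [0.17, 2.65], [-2.57, 2.57]. Speed limits (rad/s): [2.79, 2.79, 3.14, 3.14, 3.14, 3.14].

INTERFACE

Orientations are given as a rotation vector (axis times angle).
In Python, from bench import arm gives the robot as it stands.
- The arm moves only by the tool send_path, called as name(argument=value, ...), one argument or row to a line, values as JSON. Schema: {"type":"object","properties":{"moves":{"type":"array","items":{"type":"number"},"minItems":5,"maxItems":40},"force":{"type":"number"},"only":{"type":"string"},"quiet":{"type":"boolean"},"lines":{"type":"string"}},"required":["moves"],"additionalProperties":false}. moves is one flat list of numbers that holds 1 to 8 rows one after another, with no inner brackets; each row has 5 numbers: the finger opening in mm, then dx, dy, dz in shares of the most that a row can go, 1 being 62.5 mm, then a turn about the tool's z in normalised numbers (1 is pi rad); each row shifts and turns the commanded pose from where the row before left it, along the tool's axes as they then stand; what a row does not reach is not made up. A row lasts 1/8 s, in which the tool goes at most 62.5 mm and 0.188 rad, less where a joint would pass 70% of its speed; a pose out of reach is approached as far as the arm can. The fingers move at their own pace and stop on an object; force is the grip in N (left out, the last holds). Time passes only in rows, so rows that do not move let the fingers close. The tool returns the time, the measured TCP pose, the force, the opening and the grip force at its end. only (a regular expression) keeps the lines of the reply that match it, lines (a string "A,B") keeps lines A to B, and quiet returns only ok. Input that does not fit is refused with a message, and nothing moves.
- arm.observe(): the state, without advancing time (a new reading comes with each control period).
- arm.get_image(name): name is "side" or "top"; returns the picture (400x640x3 uint8, red, green, blue); there is no depth.
- arm.camera_model(name): a dict with "vertical_fov" (degrees; the focal length in pixels is half the picture's height over the tangent of half this angle, whatever the lens; pixels are square), "cx", "cy" (the principal point, pixels), "extrinsics" (4x4, takes a point from camera to world coordinates). Camera axes: x right, y up, looking along -z (the intrinsics and any distortion apply to the point x, -y, -z); pixel columns grow to the right and rows downward; lengths in mm; the calibration is good to about 2 mm. A picture is of the moment at which its call begins. camera_model takes no time and is no camera call.
- arm.sign_off(): hands the job in; it is judged then, once.
The state is a dict: "t": time; "joint_pos": joint angles; "qvel": joint speeds; "joint_efforts": joint torques, N m; "tcp_pos": TCP position; "eef_rot": TCP orientation; "wrist_force": force on the tool from outside, world axes, zero at the start; "wrist_torque": the same for the moment, N m; "opening": finger opening in mm; "gripper_force": force on a finger pad.
Only numpy, scipy, OpenCV 4.12 (cv2) and the standard library are available. Lean on these libraries where they do the work, as an engineer would, in place of code of your own. Each camera call takes 0.05 s, during which the arm holds its last target. There are 200 camera calls.

TASK

Put the bright steel slotted disc onto the weight hanger, flat on top of the brass disc already there with the stem in its slot, and with its slot pointing the opposite way from the brass disc's slot so that neither can slide off. Leave the brass disc on the hanger where it is, and do not disturb the spare brass disc lying on the bench.

Things in the scene. Friction and masses are not known exactly. Their poses are not given: they have to be found in the camera images.
- steel_disc: The disc to load: bright grey steel, 0.2 kg, flat on the bench, round, 64 mm across, 14 mm thick. Origin: centre of the underside, z up. A radial slot 14 mm wide runs along +x from 7 mm behind the centre to the rim (x = +32), where its open mouth flares to 24 mm. The rim has two flats for gripping, 31 mm long, parallel to the slot, at y = -28 and +28.
- steel_slot (a point): Middle of the steel disc's slot mouth: the point on its rim at x = +32 mm, y = 0, level with its underside. Same axes as the steel disc.
- hung_disc: The brass disc already on the hanger, lying loose on its carrier plate with the stem at its centre; same shape, size, origin and axes as the steel disc (slot open along its own +x). Its underside is 40 mm and its top 54 mm above the hanger's foot.
- hanger: Fixed weight hanger on a 3 mm mat. Origin: on its upright axis, at its foot; heights from there; its yaw means nothing. Grey round base 90 mm across, 12 mm high; load cell; carrier plate 68 mm across, top at 40 mm; steel stem 6 mm thick; on it a black button 24 mm across, 92 to 100 mm up. The button is wider than a slot: a disc goes on from the side, slot first, between 54 and 92 mm.
- spare_disc: A spare brass disc lying flat on the bench, to be left alone: same shape, size, origin and axes as the steel disc.

How it is judged:
By the outcome, as a careful person would: the job done as asked, in the order asked, and still so for the second after the job is handed in, with the robot touching nothing.
It also fails if it takes over 35 s, if anything falls off the work surface, if the arm or the gripper's body presses on something with over 40 N, if the wrist force passes 120 N, or if a joint passes its speed limit or range.

## Working session

There is one attempt and no reset: what is moved stays moved. The work goes in short steps, Python scripts to look and compute and a tool call to move; the robot and the scene stay as the last step left them, time stands still between calls to the robot, and variables do not carry over. Pictures are saved under pics/ and viewed, at most 10 in all, crops included, and the job is handed in when it is done.

```bash
mkdir -p pics; ls; python3 - <<'E'
from bench import arm
import cv2
for n in("top","side"):
    cv2.imwrite(f"pics/{n}0.png",arm.get_image(n)[:,:,::-1]); print(n,arm.camera_model(n))
print(arm.observe(),arm.pinch_z)
E
```

```text
bench.py
pics
top {'vertical_fov': 50.6666986231545, 'cx': 316.5011040679128, 'cy': 199.81207981398254, 'extrinsics': array([[-2.33974041e-02,  9.92020456e-01, -1.23886954e-01,
         3.92753824e+02],
       [-9.99723750e-01, -2.34937353e-02,  6.83482790e-04,
        -6.54080833e+01],
       [-2.23253838e-03,  1.23868722e-01,  9.92296103e-01,
         9.84335174e+02],
       [ 0.00000000e+00,  0.00000000e+00,  0.00000000e+00,
         1.00000000e+00]])}
side {'vertical_fov': 56.57287979104573, 'cx': 325.00173296753474, 'cy': 205.2159749287681, 'extrinsics': array([[ 9.99101294e-01, -3.97375941e-02,  1.47488576e-02,
         5.55291182e+02],
       [ 3.59068712e-02,  6.08579181e-01, -7.92680312e-01,
        -7.41860503e+02],
       [ 2.25233608e-02,  7.92497510e-01,  6.09459100e-01,
         5.94840620e+02],
       [ 0.00000000e+00,  0.00000000e+00,  0.00000000e+00,
         1.00000000e+00]])}
{'t': 0.1, 'joint_pos': array([-1.31908778e+00,  8.78710872e-02,  1.37209838e+00,  1.87458617e-05,
        1.68358540e+00, -1.03109772e-01]), 'qvel': array([ 0.00148681, -0.00257958, -0.00328451,  0.00024997, -0.00166472,
        0.0004537 ]), 'joint_efforts': array([ 3.30230199e-03, -3.41252625e+01, -3.03301728e+01,  7.21946592e-02,
        3.03914328e-02, -8.91261379e-05]), 'tcp_pos': array([ 190.93751175, -515.19320237,  167.1291598 ]), 'eef_rot': array([-3.09035489e+00, -5.54085907e-01,  1.99492959e-04]), 'wrist_force': array([-0.025096  , -0.89431308, -0.76081238]), 'wrist_torque': array([-0.01634208, -0.03020244, -0.07449098]), 'gripper_force': 0.0, 'opening': 93.7072514097781} 18.8
```

View pics/top0.png

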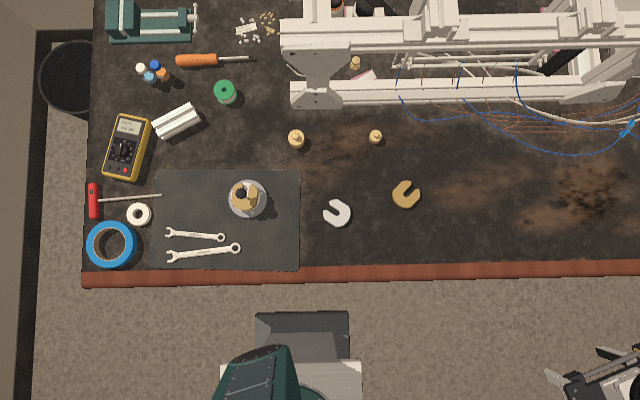

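View pics/side0.png

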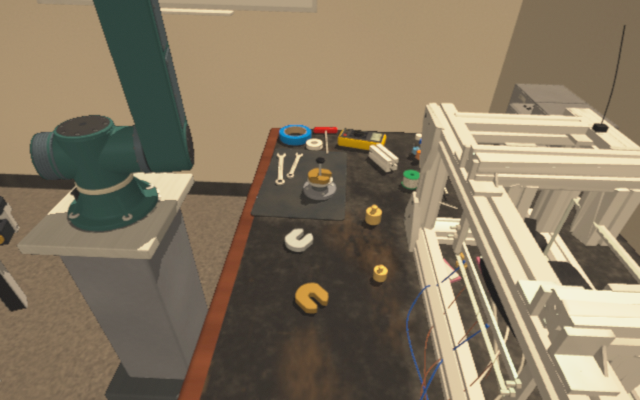

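The top view shows the steel disc near (337,213), the spare near (406,195) and the hanger near (247,198). The white frame lies above, at larger x. I'll enlarge the objects next.

```bash
python3 - <<'E'
import cv2,numpy as np
t=cv2.imread("pics/top0.png");s=cv2.imread("pics/side0.png")
f=lambda im,x,y,w,h,k:cv2.resize(im[y:y+h,x:x+w],None,fx=k,fy=k,interpolation=cv2.INTER_CUBIC)
a=np.hstack([f(t,222,173,50,50,8),f(t,312,188,50,50,8)])
b=np.hstack([f(s,295,150,50,25,8),f(s,275,228,50,25,8)])
cv2.imwrite("pics/crop1.png",np.vstack([a,b]))
E
```

```text
(no output)
```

View pics/crop1.png

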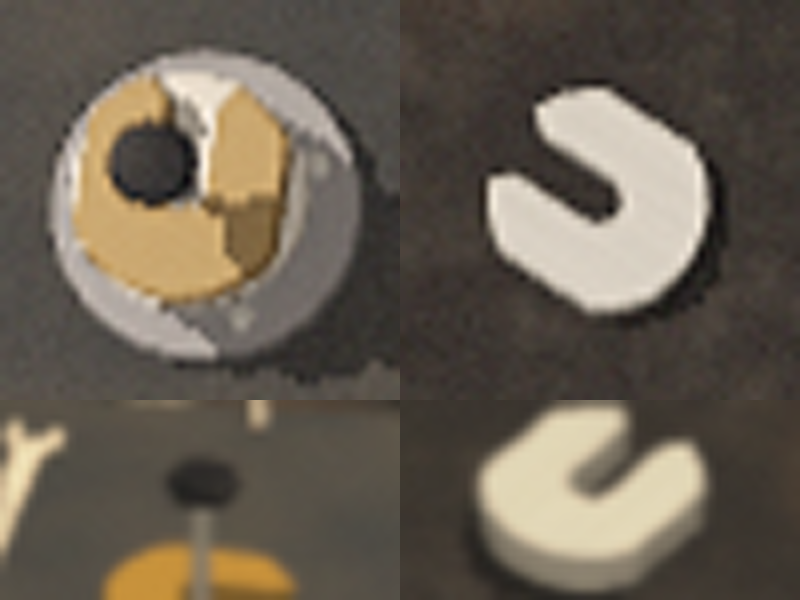

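The crops show the brass slot opening upward in the top view (+x world). Its mouth is near full-image (247,183.5), and the button is near (241,193.5). The steel slot opens up-left, with its mouth near (327,206). I'll fit the disc outlines to the colour masks in both views.

```bash
cat > h.py <<'E'
import cv2,numpy as np
from scipy.optimize import minimize
from bench import arm
def proj(P,n):
    m=arm.camera_model(n);E=m["extrinsics"];f=200/np.tan(np.radians(m["vertical_fov"]/2))
    c=(np.atleast_2d(P)-E[:3,3])@E[:3,:3]
    return np.c_[m["cx"]-f*c[:,0]/c[:,2],m["cy"]+f*c[:,1]/c[:,2]]
def unproj(u,n,z):
    m=arm.camera_model(n);E=m["extrinsics"];f=200/np.tan(np.radians(m["vertical_fov"]/2))
    d=E[:3,:3]@np.array([(u[0]-m["cx"])/f,-(u[1]-m["cy"])/f,-1]);o=E[:3,3]
    return o+d*(z-o[2])/d[2]
def outline():
    th=np.linspace(np.arcsin(12/32),2*np.pi-np.arcsin(12/32),120)
    p=np.c_[32*np.cos(th),np.clip(32*np.sin(th),-28,28)]
    e=np.linspace(-np.pi/2,-3*np.pi/2,20); s=np.c_[7*np.cos(e),7*np.sin(e)]
    return np.r_[p,[[25,-7]],s,[[25,7]]]
O=outline()
def render(x,y,a,z,n,box,k=8):
    x0,y0,w,h=box;R=np.array([[np.cos(a),-np.sin(a)],[np.sin(a),np.cos(a)]]);q=O@R.T+[x,y]
    im=np.zeros((h*k,w*k),np.uint8);pr=[((proj(np.c_[q,np.full(len(q),zz)],n)-[x0,y0]+.5)*k) for zz in(z,z+14)]
    for i in range(len(q)):
        j=(i+1)%len(q);cv2.fillConvexPoly(im,np.int32(np.round([pr[0][i],pr[0][j],pr[1][j],pr[1][i]])),1)
    cv2.fillPoly(im,[np.int32(np.round(pr[1]))],1)
    return cv2.resize(im.astype(np.float32),(w,h),interpolation=cv2.INTER_AREA)
def fit(mask,z,n,box,g,ign=None):
    wt=1 if ign is None else 1-ign
    c=lambda p:np.sum(wt*(render(p[0],p[1],p[2]/30,z,n,box)-mask)**2)
    b=min((minimize(c,[g[0],g[1],30*(g[2]+d)],method="Nelder-Mead",options=dict(initial_simplex=np.array([[g[0],g[1],30*(g[2]+d)]]*4)+np.vstack([np.zeros(3),8*np.eye(3)]))) for d in(-.3,0,.3)),key=lambda r:r.fun)
    return [*b.x[:2].round(1),round(b.x[2]/30,3)],round(b.fun,1),round(mask.sum())
E
python3 - <<'E'
from h import *
t=cv2.imread("pics/top0.png");s=cv2.imread("pics/side0.png")
crop=lambda im,b:im[b[1]:b[1]+b[3],b[0]:b[0]+b[2]].astype(int)
for n,im,bs,bh,bsp in(("top",t,(315,190,45,45),(222,173,50,50),(385,173,45,45)),("side",s,(275,222,50,35),(298,163,40,30),(285,275,50,45))):
    c=crop(im,bs);m=(c.min(2)>(100 if n=="top" else 70)).astype(float)
    print(n,"steel",fit(m,0,n,bs,[*unproj((337,213) if n=="top" else (299,240),n,7)[:2],0.9]))
    c=crop(im,bh);m=((c[...,2]-c[...,0])>35).astype(float)
    g=unproj((246,197) if n=="top" else (320,178),n,50)
    print(n,"hung",fit(m,43,n,bh,[*g[:2],0.],(c.max(2)<60).astype(float)))
    c=crop(im,bsp);m=((c[...,2]-c[...,0])>45).astype(float)
    print(n,"spare",fit(m,0,n,bsp,[*unproj((406,195) if n=="top" else (312,297),n,7)[:2],-.5]))
print("base top",unproj((247.2,198.2),"top",15),"button",unproj((240.8,193.2),"top",103))
print("button side",unproj((295+203/8-.5,150+(482-400)/8-.5),"side",99))
E
```

```text
top steel ([np.float64(484.0), np.float64(-110.8), np.float64(0.969)], np.float64(11.3), 495)
top hung ([np.float64(522.2), np.float64(94.9), np.float64(-0.165)], np.float64(52.5), 494)
top spare ([np.float64(523.9), np.float64(-274.3), np.float64(-0.788)], np.float64(13.2), 498)
side steel ([np.float64(484.0), np.float64(-109.6), np.float64(0.934)], np.float64(20.8), 515)Traceback (most recent call last):
  File "<stdin>", line 9, in <module>
  File "h.py", line 28, in fit
    b=min((minimize(c,[g[0],g[1],30*(g[2]+d)],method="Nelder-Mead",options=dict(initial_simplex=np.array([[g[0],g[1],30*(g[2]+d)]]*4)+np.vstack([np.zeros(3),8*np.eye(3)]))) for d in(-.3,0,.3)),key=lambda r:r.fun)
  File "h.py", line 28, in <genexpr>
    b=min((minimize(c,[g[0],g[1],30*(g[2]+d)],method="Nelder-Mead",options=dict(initial_simplex=np.array([[g[0],g[1],30*(g[2]+d)]]*4)+np.vstack([np.zeros(3),8*np.eye(3)]))) for d in(-.3,0,.3)),key=lambda r:r.fun)
           ~~~~~~~~^^^^^^^^^^^^^^^^^^^^^^^^^^^^^^^^^^^^^^^^^^^^^^^^^^^^^^^^^^^^^^^^^^^^^^^^^^^^^^^^^^^^^^^^^^^^^^^^^^^^^^^^^^^^^^^^^^^^^^^^^^^^^^^^^^^^^^^^^^^^^^^^^^^^^^^^^
    res = _minimize_neldermead(fun, x0, args, callback, bounds=bounds,
                               **options)
    fxr = func(xr)
    fx = function(np.copy(x), *(wrapper_args + args))
  File "h.py", line 27, in <lambda>
    c=lambda p:np.sum(wt*(render(p[0],p[1],p[2]/30,z,n,box)-mask)**2)
                          ~~~~~~^^^^^^^^^^^^^^^^^^^^^^^^^^^
  File "h.py", line 20, in render
    im=np.zeros((h*k,w*k),np.uint8);pr=[((proj(np.c_[q,np.full(len(q),zz)],n)-[x0,y0]+.5)*k) for zz in(z,z+14)]
                                          ~~~~^^^^^^^^^^^^^^^^^^^^^^^^^^^^^^^
  File "h.py", line 5, in proj
    m=arm.camera_model(n);E=m["extrinsics"];f=200/np.tan(np.radians(m["vertical_fov"]/2))
ValueError: time passes only in moves, steps and waits
```

```bash
sed -i 's/^from bench import arm/from bench import arm\nCM={n:arm.camera_model(n) for n in("top","side")}/; s/m=arm.camera_model(n)/m=CM[n]/' h.py
python3 - <<'E'
from h import *
t=cv2.imread("pics/top0.png");s=cv2.imread("pics/side0.png")
crop=lambda im,b:im[b[1]:b[1]+b[3],b[0]:b[0]+b[2]].astype(int)
big=[]
for n,im,bh in(("top",t,(222,173,50,50)),("side",s,(298,163,45,30))):
    c=crop(im,bh);r=(c[...,2]-c[...,0])/np.maximum(c[...,2],1);m=(r>.3).astype(float)
    g=unproj((246,197) if n=="top" else (320,178),n,50)
    for th in(-.15,):
        f=fit(m,43,n,bh,[*g[:2],th],(c.max(2)<70).astype(float)); print(n,f)
    k=8;v=cv2.resize(c.astype(np.uint8),None,fx=k,fy=k,interpolation=cv2.INTER_CUBIC)
    mm=cv2.resize((m*255).astype(np.uint8),None,fx=k,fy=k,interpolation=cv2.INTER_NEAREST)
    R=(cv2.resize(render(*f[0],43,n,bh),None,fx=k,fy=k)>.5).astype(np.uint8)
    for w in(v,M:=cv2.merge([mm]*3)):
        cv2.drawContours(w,cv2.findContours(R,0,2)[0],-1,(255,0,255),1)
    big.append(cv2.copyMakeBorder(np.hstack([v,M]),0,0,0,800-2*v.shape[1],0))
cv2.imwrite("pics/fit.png",cv2.resize(np.vstack(big),None,fx=.9,fy=.9))
print("base top",unproj((247.2,198.2),"top",15),"button",unproj((240.8,193.2),"top",103))
print("button side",unproj((295+203/8-.5,150+(482-400)/8-.5),"side",99))
E
```

```text
top ([np.float64(521.8), np.float64(94.4), np.float64(-0.161)], np.float64(31.5), 475)
side ([np.float64(521.9), np.float64(96.7), np.float64(-0.17)], np.float64(24.9), 362)
base top [521.32994856  94.1708085   15.        ] button [520.60254693  93.13907004 103.        ]
button side [523.00451574  96.08175849  99.        ]
```

View pics/fit.png

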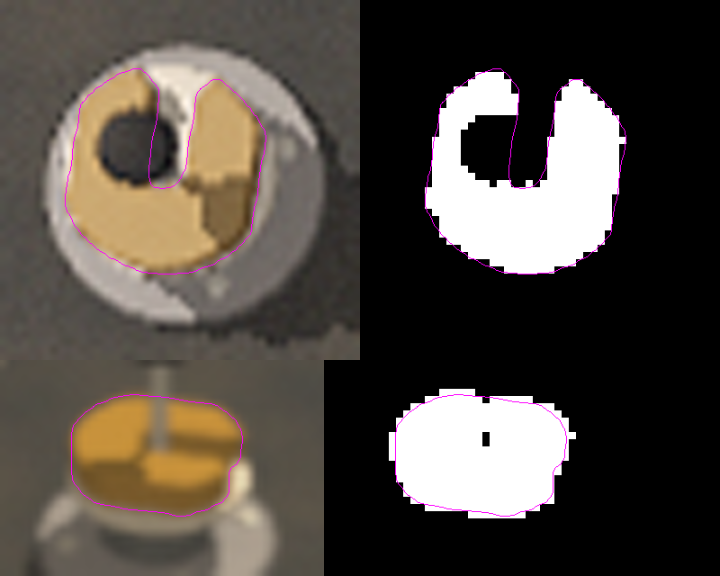

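The fits agree across the two views: steel at (484,-110) with yaw 0.95, hanger at (522,95), brass yaw -0.165. Before moving I'll check how much room there is to the white frame.

```bash
python3 - <<'E'
from h import *
np.set_printoptions(precision=0,suppress=True)
for u in((293,105),(285,52),(282,20),(343,105)):
    print(u,*[unproj(u,"top",z)[:2] for z in(0,150,300)])
for u in((412,235),(405,195),(427,105),(445,125)):
    print(u,*[unproj(u,"side",z)[:2] for z in(0,150,300)])
# approach gripper body footprint corners
for u in [(628,0),(590,172)]: print(u,proj([[*u,155.]],"top"),proj([[*u,155.]],"side"))
# first move in tool axes: from TCP to above steel disc
from scipy.spatial.transform import Rotation as R
o=arm.observe();Rm=R.from_rotvec(o["eef_rot"]).as_matrix();print(Rm);print(np.array([484,-110.2,150])-o["tcp_pos"],(np.array([484,-110.2,150])-o["tcp_pos"])@Rm)
E
```

```text
(293, 105) [748. -15.] [694. -22.] [640. -30.]
(285, 52) [883.   3.] [808.  -8.] [734. -18.]
(282, 20) [967.   9.] [879.  -2.] [792. -14.]
(343, 105) [ 745. -135.] [ 691. -125.] [ 638. -114.]
(412, 235) [753. -72.] [ 703. -241.] [ 653. -410.]
(405, 195) [759.  92.] [ 707. -118.] [ 656. -328.]
(427, 105) [935. 734.] [839. 362.] [744. -10.]
(445, 125) [968. 549.] [864. 224.] [ 760. -102.]
(628, 0) [[282. 136.]] [[364. 162.]]
(590, 172) [[197. 156.]] [[347. 128.]]
[[ 1.  0. -0.]
 [ 0. -1.  0.]
 [ 0. -0. -1.]]
[293. 405. -17.] [ 416. -278.   18.]
```

Units first: shifts go in shares of 62.5 mm and turns go in shares of pi rad. So 52 mm is 0.832, -35 mm is -0.56.

send_path(
  moves=[80,0.832,-0.56,0.032,0,80,0.832,-0.56,0.032,0,80,0.832,-0.56,0.032,0,80,0.832,-0.56,0.032,0,80,0.832,-0.56,0.032,0,80,0.832,-0.56,0.032,0,80,0.832,-0.56,0.032,0,80,0.832,-0.528,0.032,0],
  force=40,
)

```text
t: 1.1
tcp_pos: [484.4, -109.9, 151.9]
eef_rot: [3.092, 0.555, -0.0]
wrist_force: [-0.4, -1.0, 0.5]
opening: 80.2
gripper_force: 0.0
```

send_path(
  moves=[80,0,0,0,-0.0477,80,0,0,0,-0.0477,80,0,0,0,-0.0477,80,0,0,0,-0.0462,80,0,0,0,0,80,0,0,0,0],
)

```text
t: 1.85
tcp_pos: [483.5, -111.7, 151.9]
eef_rot: [-2.795, -1.433, 0.001]
wrist_force: [0.0, 0.3, 0.6]
opening: 80.1
gripper_force: 0.0Traceback (most recent call last):
```

```bash
cat >> h.py <<'E'
from scipy.spatial.transform import Rotation as Rn
def go(target,phi):
    o=arm.observe();M=Rn.from_rotvec(o["eef_rot"]).as_matrix();p=np.arctan2(M[1,0],M[0,0])
    print("tcp",o["tcp_pos"].round(1),"phi",p.round(3),"tilt z",M[:,2].round(3),"shift",((np.array(target)-o["tcp_pos"])@M).round(1),"turn",((p-phi+np.pi)%(2*np.pi)-np.pi).round(3),"F",o["wrist_force"].round(1),o["opening"].round(1),o["gripper_force"])
E
python3 -c "
from h import *
go([484,-110.2,2],.95)"
```

```text
  File "<string>", line 3, in <module>
    go([484,-110.2,2],.95)
    ~~^^^^^^^^^^^^^^^^^^^^
  File "h.py", line 34, in go
    print("tcp",o["tcp_pos"].round(1),"phi",p.round(3),"tilt z",M[:,2].round(3),"shift",((np.array(target)-o["tcp_pos"])@M).round(1),"turn",((p-phi+np.pi)%(2*np.pi)-np.pi).round(3),"F",o["wrist_force"].round(1),o["opening"].round(1),o["gripper_force"])
                                                                                                                                                                                                                   ^^^^^^^^^^^^^^^^^^
AttributeError: 'float' object has no attribute 'round'
```

```bash
sed -i 's/o\["opening"\].round(1)/o["opening"]/' h.py
```

send_path(
  moves=[80,0,0,0.8,0,80,0,0,0.8,0,80,0,0,0.32,0,80,0,0,0,0,80,0,0,0,0],
)

```text
t: 2.48
tcp_pos: [484.7, -112.2, 33.6]
eef_rot: [2.793, 1.435, 0.002]
wrist_force: [0.2, -0.3, 0.7]
opening: 79.9
gripper_force: 0.0
```

```bash
python3 -c "
from h import *
go([484,-110.2,2],.95)"
```

```text
tcp [ 484.7 -112.2   33.6] phi 0.949 tilt z [ 0.002 -0.001 -1.   ] shift [ 1.2 -1.8 31.6] turn -0.001 F [ 0.2 -0.3  0.7] 79.9289287228892 0.0
```

To row units: 15 mm is 0.24, 9 mm is 0.144.

send_path(
  moves=[80,0.016,-0.0288,0.24,0,80,0,0,0.144,0,80,0,0,0.08,0,80,0,0,0,0,80,0,0,0,0],
)

```text
t: 3.1
tcp_pos: [483.1, -110.0, 3.5]
eef_rot: [2.794, 1.436, 0.0]
wrist_force: [-0.6, 1.1, 0.3]
opening: 80.3
gripper_force: 0.0
```

```bash
python3 -c "
from h import *
go([484,-110.2,2],.95)
cv2.imwrite('pics/s1.png',cv2.resize(arm.get_image('side')[205:275,250:350,::-1],None,fx=6,fy=6,interpolation=cv2.INTER_CUBIC))"
```

```text
tcp [ 483.1 -110.     3.5] phi 0.95 tilt z [ 0. -0. -1.] shift [0.4 0.8 1.5] turn -0.0 F [-0.6  1.1  0.3] 80.2525037846021 0.0
```

View pics/s1.png

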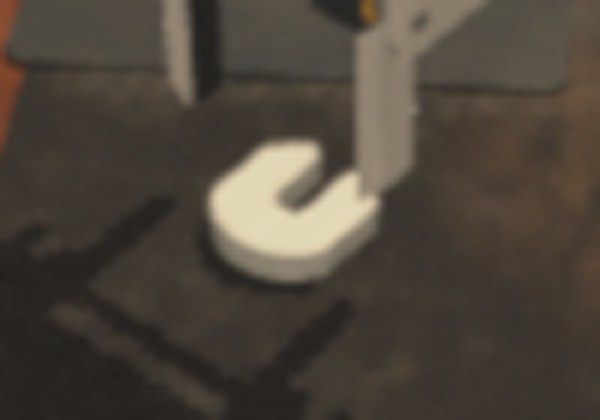

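The picture shows the disc undisturbed. The fingertips, at side pixels (281,222) and (312.5,237.5), look displaced from the disc, so I'll check them against the projection.

```bash
python3 - <<'E'
from h import *
a=.95-np.pi/2;d=np.array([np.cos(a),np.sin(a),0])
c=np.array([483.5,-110,3.5])
for k in(-60,-40,40,60): print(k,proj([c+k*d],"side").round(1),proj([c+k*d],"top").round(1))
for z in (3.5,20,30,40): print(z,unproj((281,222),"side",z).round(0),unproj((312.5,237.5),"side",z).round(0))
go([484,-110.2,2],.95)
i=arm.get_image('top');j=arm.get_image('side')
cv2.imwrite('pics/t2.png',np.hstack([cv2.resize(i[175:255,290:390,::-1],(400,320),interpolation=2),cv2.resize(j[155:255,250:350,::-1],(400,320),interpolation=2)]))
E
```

```text
-60 [[279.2 229.4]] [[321.2 234.2]]
-40 [[285.3 233. ]] [[326.  227.1]]
40 [[311.5 247.8]] [[345.2 198.8]]
60 [[318.4 251.8]] [[349.9 191.8]]
3.5 [436. -47.   4.] [516. -99.   4.]
20 [439. -67.  20.] [ 517. -117.   20.]
30 [441. -78.  30.] [ 518. -127.   30.]
40 [443. -90.  40.] [ 519. -138.   40.]
tcp [ 483.2 -110.1    3.6] phi 0.95 tilt z [ 0.001 -0.    -1.   ] shift [0.4 0.7 1.6] turn -0.0 F [-0.6  0.5  0.6] 79.5027246688662 0.0
```

View pics/t2.png

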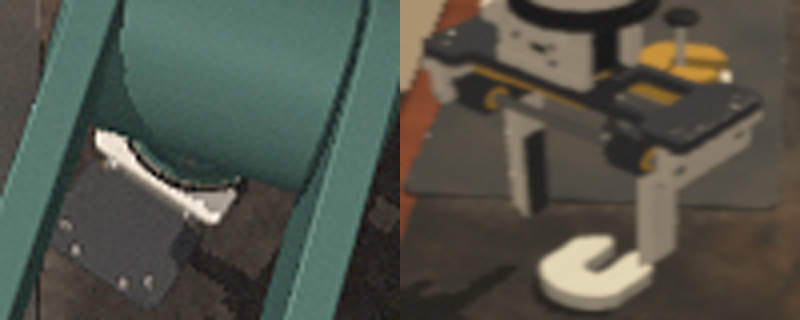

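The fingers swing on a linkage, so open tips sit about 30 mm above the TCP. I'll close to just over the disc's width and look at the tip height.

To row units: 0.8 mm is 0.0128, 0.4 mm is 0.0064.

send_path(
  moves=[62,0.0064,0.0128,0,0,62,0,0,0,0,62,0,0,0,0,62,0,0,0,0],
)

```text
t: 3.75
tcp_pos: [483.7, -110.1, 3.2]
eef_rot: [2.794, 1.436, -0.0]
wrist_force: [0.9, -1.0, 0.5]
opening: 62.1
gripper_force: 0.0
```

```bash
python3 - <<'E'
from h import *
go([484,-110.2,2],.95)
j=arm.get_image('side')
cv2.imwrite('pics/s3.png',cv2.resize(j[205:265,255:345,::-1],None,fx=8,fy=8,interpolation=2))
E
```

```text
tcp [ 483.7 -110.1    3.2] phi 0.95 tilt z [ 0. -0. -1.] shift [0.1 0.3 1.2] turn -0.0 F [ 0.9 -1.   0.5] 62.073675212856756 0.0
```

View pics/s3.png

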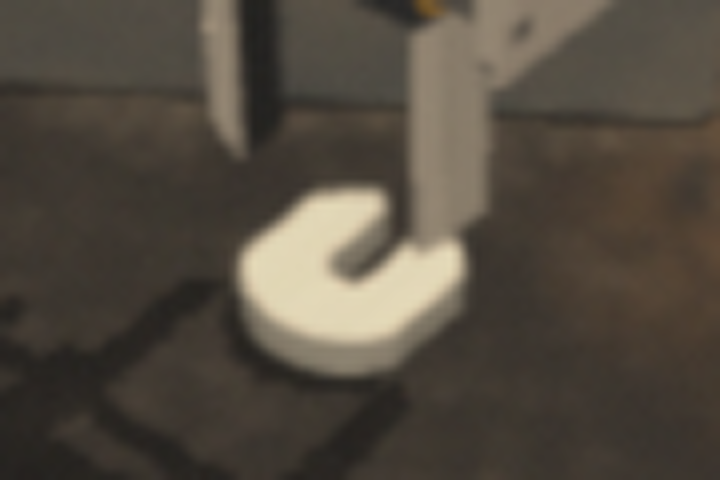

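The tips still sit well above the disc in the side view. That could be tip height or a lateral offset, so I'll triangulate the gripper plate's corner using both views.

```bash
python3 - <<'E'
from h import *
for z in (80,100,120,140,160,180): print(z,unproj((328.7,251),"top",z).round(0),unproj((301,234),"top",z).round(0),"side",unproj((257,170),"side",z).round(0))
a=.95-np.pi/2;d=np.array([np.cos(a),np.sin(a),0]);c=np.array([483.7,-110,0])
print("left inner tip",[(z,proj([c-31*d+[0,0,z]],"side").round(1)) for z in(3,15,25,35,45)])
print("right outer tip",[(z,proj([c+42*d+[0,0,z]],"side").round(1)) for z in(3,15,25,35,45)])
E
```

```text
80 [395. -89.  80.] [433. -31.  80.] side [363.  65.  80.]
100 [395. -89. 100.] [432. -32. 100.] side [370.  34. 100.]
120 [395. -88. 120.] [431. -33. 120.] side [378.   2. 120.]
140 [395. -88. 140.] [430. -33. 140.] side [385. -29. 140.]
160 [395. -87. 160.] [429. -34. 160.] side [393. -60. 160.]
180 [395. -87. 180.] [428. -35. 180.] side [400. -92. 180.]
left inner tip [(3, array([[288.3, 234.7]])), (15, array([[288.1, 230.9]])), (25, array([[287.9, 227.7]])), (35, array([[287.7, 224.4]])), (45, array([[287.6, 221.1]]))]
right outer tip [(3, array([[312.3, 248.4]])), (15, array([[312.3, 244.5]])), (25, array([[312.3, 241.3]])), (35, array([[312.3, 238. ]])), (45, array([[312.3, 234.6]]))]
```

To row units: 5 mm is 0.08.

```bash
python3 -c "
from h import *
np.save('a.npy',arm.get_image('side'));go([484,-110.2,2],.95)"
```

```text
tcp [ 483.7 -110.1    3.2] phi 0.95 tilt z [-0. -0. -1.] shift [0.1 0.3 1.2] turn -0.0 F [-0.5  0.2 -0.1] 62.11616370890042 0.0
```

send_path(
  moves=[76,0,0,0,0,76,0,0,0.08,0,76,0,0,0.08,0,76,0,0,0,0],
)

```text
t: 4.35
tcp_pos: [483.1, -109.9, -7.6]
eef_rot: [-2.793, -1.436, 0.002]
wrist_force: [0.0, -0.6, 0.8]
opening: 76.0
gripper_force: 0.0
```

```bash
python3 - <<'E'
from h import *
go([484,-110.2,2],.95)
a=np.load('a.npy');b=arm.get_image('side');np.save('b.npy',b)
T=a[150:188,253:345];r=cv2.matchTemplate(b[130:220,240:360],T,cv2.TM_CCOEFF_NORMED);_,v,_,l=cv2.minMaxLoc(r);print(v,l[0]+240-253,l[1]+130-150)
E
```

```text
tcp [ 483.1 -109.9   -7.6] phi 0.95 tilt z [-0.002  0.    -1.   ] shift [ 0.3  0.9 -9.6] turn -0.0 F [ 0.  -0.6  0.8] 76.03374315832367 0.0
0.8433045148849487 0 4
```

No contact at reported z = -7.6 and the image moved down too. So the real tips are about 40 mm above the reported TCP, while x and y agree. I'll keep descending in small steps and watch the force.

To row units: 5 mm is 0.08, 0.5 mm is 0.008.

send_path(
  moves=[76,0,0.008,0.08,0,76,0,0,0.08,0,76,0,0,0.08,0,76,0,0,0,0,76,0,0,0,0],
)

```text
t: 5.03
tcp_pos: [484.2, -110.4, -21.7]
eef_rot: [2.794, 1.436, 0.0]
wrist_force: [0.6, -0.4, 1.0]
opening: 76.1
gripper_force: 0.0
```

```bash
python3 - <<'E'
from h import *
go([484,-110.2,-36],.95)
b=arm.get_image('side')
cv2.imwrite('pics/s4.png',cv2.resize(b[205:265,255:345,::-1],None,fx=8,fy=8,interpolation=2))
E
```

```text
tcp [ 484.2 -110.4  -21.7] phi 0.95 tilt z [ 0. -0. -1.] shift [ 0.  -0.3 14.3] turn -0.0 F [ 0.6 -0.4  1. ] 76.14671347206571 0.0
```

View pics/s4.png

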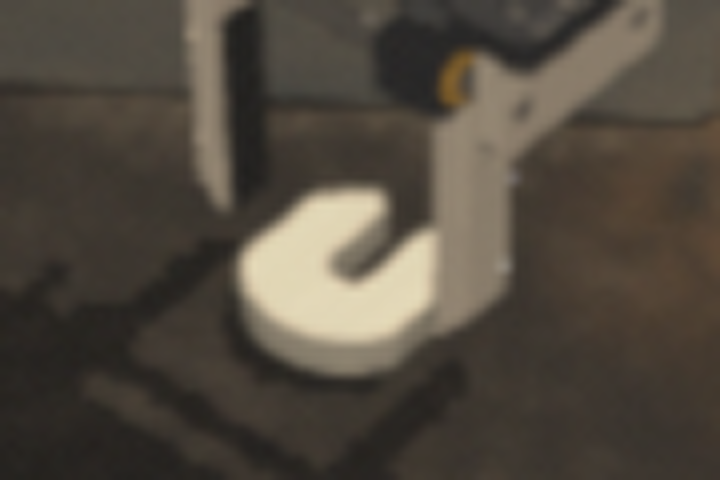

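The fingers are now beside the disc, with tip bottoms about 15–20 mm up (right tip at (314,244), left at (286,229)). I'll go down further in small steps.

To row units: 5 mm is 0.08, 4 mm is 0.064.

send_path(
  moves=[76,0,0,0.08,0,76,0,0,0.064,0,76,0,0,0,0,76,0,0,0,0],
)

```text
t: 5.58
tcp_pos: [484.1, -110.4, -30.8]
eef_rot: [2.794, 1.436, -0.0]
wrist_force: [-0.3, -0.3, 0.9]
opening: 76.2
gripper_force: 0.0
```

send_path(
  moves=[76,0,0,0.032,0,76,0,0,0,0,76,0,0,0.032,0,76,0,0,0,0],
)

```text
t: 6.08
tcp_pos: [484.0, -110.3, -35.0]
eef_rot: [-2.794, -1.437, 0.0]
wrist_force: [1.3, -0.3, 0.1]
opening: 75.8
gripper_force: 0.0
```

To row units: 1 mm is 0.016.

send_path(
  moves=[76,0,0,0.016,0,76,0,0,0,0],
)

```text
t: 6.32
tcp_pos: [484.1, -110.4, -35.8]
eef_rot: [2.794, 1.436, -0.0]
wrist_force: [-0.7, -0.7, 0.5]
opening: 75.6
gripper_force: 0.0
```

send_path(
  moves=[76,0,0,0.016,0,76,0,0,0,0],
)

```text
t: 6.58
tcp_pos: [484.0, -110.3, -36.9]
eef_rot: [-2.794, -1.436, 0.0]
wrist_force: [0.1, 0.7, 0.1]
opening: 76.0
gripper_force: 0.0
```

send_path(
  moves=[76,0,0,0.016,0,76,0,0,0,0],
)

```text
t: 6.82
tcp_pos: [484.2, -110.4, -37.0]
eef_rot: [2.794, 1.436, 0.0]
wrist_force: [-1.7, 0.7, 5.7]
opening: 75.9
gripper_force: 2.6
```

The fingertips touch the bench at reported z ≈ -37, so the z reading is about 37 mm low. I'll back off 2 mm and close.

send_path(
  moves=[76,0,0,-0.032,0,62,0,0,0,0,62,0,0,0,0,57,0,0,0,0],
  force=10,
)

```text
t: 7.32
tcp_pos: [484.3, -110.5, -36.0]
eef_rot: [2.793, 1.436, 0.0]
wrist_force: [0.6, -1.5, -1.6]
opening: 57.6
gripper_force: 0.6
```

send_path(
  moves=[40,0,0,0,0,40,0,0,0,0,40,0,0,0,0],
  force=10,
)

```text
t: 7.7
tcp_pos: [484.0, -110.3, -35.9]
eef_rot: [-2.794, -1.436, 0.0]
wrist_force: [0.2, -0.9, -1.4]
opening: 56.2
gripper_force: 10.0
```

send_path(
  moves=[40,0,0,0,0,40,0,0,0,0,40,0,0,0,0],
  force=40,
)

```text
t: 8.07
tcp_pos: [484.0, -110.3, -35.9]
eef_rot: [-2.794, -1.436, 0.0]
wrist_force: [0.1, -0.6, -2.4]
opening: 55.7
gripper_force: 39.9
```

To row units: -45 mm is -0.72, -30 mm is -0.48.

send_path(
  moves=[40,0,0,-0.16,0,40,0,0,-0.48,0,40,0,0,-0.72,0,40,0,0,-0.72,0,40,0,0,-0.16,0],
)

```text
t: 8.7
tcp_pos: [486.4, -111.0, 108.3]
eef_rot: [2.789, 1.434, 0.008]
wrist_force: [-0.3, 0.3, -3.1]
opening: 55.5
gripper_force: 39.9
```

send_path(
  moves=[40,0,0,0,-0.0573,40,0,0,0,-0.0573,40,0,0,0,-0.0573,40,0,0,0,-0.0573,40,0,0,0,-0.0573,40,0,0,0,-0.0573,40,0,0,0,-0.0573],
)

```text
t: 9.57
tcp_pos: [482.7, -109.8, 101.9]
eef_rot: [-1.401, -2.807, 0.001]
wrist_force: [-0.3, -0.1, -3.1]
opening: 55.6
gripper_force: 39.9
```

send_path(
  moves=[40,0,0,0,-0.0573,40,0,0,0,-0.0573,40,0,0,0,-0.0573,40,0,0,0,-0.0573,40,0,0,0,-0.015,40,0,0,0,0],
)

```text
t: 10.32
tcp_pos: [482.9, -109.9, 102.3]
eef_rot: [-0.259, -3.127, -0.001]
wrist_force: [0.3, -0.9, -2.2]
opening: 55.9
gripper_force: 39.9
```

```bash
python3 -c "
from h import *
go([580,85.5,104],2.977)"
```

```text
tcp [ 482.9 -109.9  102.3] phi 2.976 tilt z [-0.003  0.001 -1.   ] shift [-63.6 208.7  -1.8] turn -0.001 F [ 0.3 -0.9 -2.2] 55.85468719839563 39.94045972824097
```

To row units: 35 mm is 0.56, 34 mm is 0.544.

send_path(
  moves=[40,-0.176,0.56,0,0,40,-0.176,0.56,0,0,40,-0.176,0.56,0,0,40,-0.176,0.56,0,0,40,-0.16,0.56,0,0,40,-0.16,0.544,0,0,40,0,0,0,0],
)

```text
t: 11.2
tcp_pos: [581.3, 87.4, 102.6]
eef_rot: [-0.254, -3.129, -0.0]
wrist_force: [-0.6, -1.0, -3.1]
opening: 55.5
gripper_force: 39.9
```

send_path(
  moves=[40,0,0,0.4,0,40,0,0,0.4,0,40,0,0,0.32,0,40,0,0,0,0,40,0,0,0,0],
)

```text
t: 11.82
tcp_pos: [581.8, 84.8, 34.8]
eef_rot: [0.26, 3.13, -0.0]
wrist_force: [0.1, -0.4, -2.2]
opening: 55.7
gripper_force: 39.9
```

```bash
python3 - <<'E'
from h import *
go([521.7,95,30],2.977)
b=arm.get_image('side');t=arm.get_image('top')
cv2.imwrite('pics/s5.png',np.hstack([cv2.resize(b[120:205,280:370,::-1],(480,453),interpolation=2),cv2.resize(t[150:240,210:270,::-1],(302,453),interpolation=2)]))
E
```

```text
tcp [581.8  84.8  34.8] phi 2.976 tilt z [ 0.001 -0.    -1.   ] shift [60.9  0.2  4.8] turn -0.001 F [ 0.1 -0.4 -2.2] 55.68502949011654 39.940640330314636
```

View pics/s5.png

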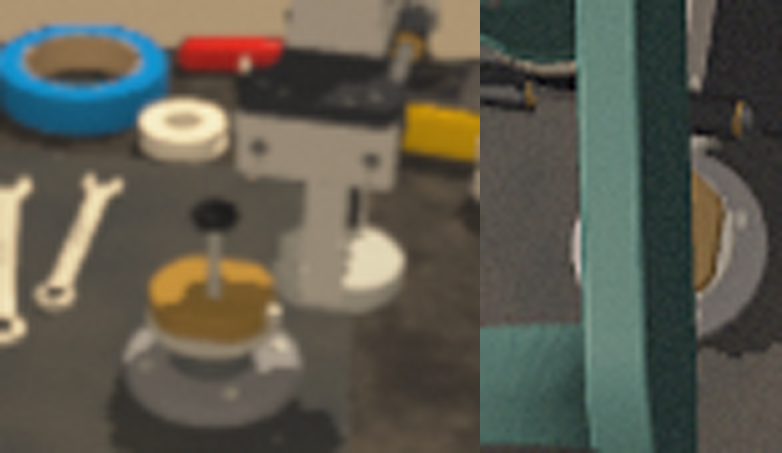

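The steel disc is held beside the hanger, level and just above the brass disc's top and below the button, with its slot facing the stem. Now I'll slide it in.

To row units: 10 mm is 0.16, 8 mm is 0.128.

send_path(
  moves=[40,0.16,0,0.048,0,40,0.16,0,0,0,40,0.128,0,0,0,40,0,0,0,0],
)

```text
t: 12.42
tcp_pos: [553.2, 90.2, 31.4]
eef_rot: [0.258, 3.131, -0.0]
wrist_force: [0.5, -0.3, -2.4]
opening: 55.8
gripper_force: 39.9
```

send_path(
  moves=[40,0.128,0,0,0,40,0.128,0,0,0,40,0.128,0,0,0,40,0,0,0,0],
)

```text
t: 12.92
tcp_pos: [529.6, 94.0, 31.2]
eef_rot: [-0.258, -3.131, 0.0]
wrist_force: [0.2, -0.5, -1.9]
opening: 55.7
gripper_force: 39.9
```

send_path(
  moves=[40,0.064,0,0,0,40,0.048,0,0,0,40,0,0,0,0,40,0,0,0,0],
)

```text
t: 13.42
tcp_pos: [523.5, 95.0, 31.2]
eef_rot: [0.259, 3.131, -0.0]
wrist_force: [-0.0, -0.3, -2.8]
opening: 55.2
gripper_force: 39.9
```

```bash
python3 -c "
from h import *
go([521.7,95,21],2.977)"
```

```text
tcp [523.5  95.   31.2] phi 2.977 tilt z [ 0. -0. -1.] shift [ 1.7 -0.2 10.2] turn -0.0 F [-0.  -0.3 -2.8] 55.24816476731127 39.94061529636383
```

To row units: 3 mm is 0.048, 1.5 mm is 0.024.

send_path(
  moves=[40,0.024,0,0.048,0,40,0,0,0.048,0,40,0,0,0,0],
)

```text
t: 13.8
tcp_pos: [521.4, 95.2, 24.6]
eef_rot: [-0.258, -3.13, 0.0]
wrist_force: [0.1, 0.3, -2.5]
opening: 55.6
gripper_force: 39.9
```

send_path(
  moves=[40,0,0,0.032,0,40,0,0,0,0],
)

```text
t: 14.05
tcp_pos: [521.7, 95.2, 23.0]
eef_rot: [-0.259, -3.131, 0.0]
wrist_force: [-0.7, -1.3, -2.9]
opening: 55.7
gripper_force: 39.9
```

send_path(
  moves=[40,0,0,0.016,0,40,0,0,0,0],
)

```text
t: 14.3
tcp_pos: [521.8, 95.2, 22.2]
eef_rot: [-0.259, -3.131, 0.0]
wrist_force: [-0.3, -0.5, -2.1]
opening: 55.6
gripper_force: 39.9
```

send_path(
  moves=[40,0,0,0.016,0,40,0,0,0,0],
)

```text
t: 14.55
tcp_pos: [522.0, 95.3, 21.4]
eef_rot: [0.259, 3.131, -0.0]
wrist_force: [0.1, 0.8, -2.0]
opening: 55.6
gripper_force: 39.9
```

To row units: 0.8 mm is 0.0128.

send_path(
  moves=[40,0,0,0.0128,0,40,0,0,0,0],
)

```text
t: 14.8
tcp_pos: [522.1, 95.3, 21.4]
eef_rot: [0.258, 3.13, -0.0]
wrist_force: [-2.7, -0.1, 4.1]
opening: 55.5
gripper_force: 39.9
```

send_path(
  moves=[40,0,0,0.0128,0,40,0,0,0,0],
)

```text
t: 15.05
tcp_pos: [522.1, 95.2, 21.3]
eef_rot: [0.258, 3.13, -0.0]
wrist_force: [-3.8, -0.5, 7.3]
opening: 55.9
gripper_force: 39.9
```

Contact came at the expected height (underside 57 mm). I'll relieve the press, release and withdraw upward.

To row units: -1 mm is -0.016.

send_path(
  moves=[40,0,0,-0.016,0,40,0,0,0,0,58,0,0,0,0,62,0,0,0,0,72,0,0,0,0,76,0,0,0,0,76,0,0,0,0],
  force=5,
)

```text
t: 15.92
tcp_pos: [521.8, 95.2, 20.5]
eef_rot: [-0.259, -3.131, 0.0]
wrist_force: [-0.5, 0.2, 0.7]
opening: 76.1
gripper_force: 0.0
```

send_path(
  moves=[76,0,0,-0.08,0,76,0,0,-0.24,0,76,0,0,-0.48,0,76,0,0,-0.72,0,76,0,0,-0.72,0,76,0,0,-0.48,0,76,0,0,0,0],
)

```text
t: 16.8
tcp_pos: [523.9, 95.4, 195.0]
eef_rot: [0.258, 3.123, 0.002]
wrist_force: [-0.1, 0.4, 0.2]
opening: 76.3
gripper_force: 0.0
```

send_path(
  moves=[76,0,-0.8,0,0,76,0,-0.8,0,0,76,0,-0.8,0,0,76,0,-0.8,0,0,76,0,-0.8,0,0,76,0,-0.48,0,0,76,0,0,0,0],
)

```text
t: 17.68
tcp_pos: [474.7, -182.2, 188.7]
eef_rot: [-0.264, -3.127, -0.002]
wrist_force: [-0.5, 0.6, 0.6]
opening: 76.1
gripper_force: 0.0
```

```bash
python3 - <<'E'
from h import *
b=arm.get_image('side');t=arm.get_image('top')
cv2.imwrite('pics/s6.png',np.hstack([cv2.resize(b[140:210,285:355,::-1],(400,400),interpolation=2),cv2.resize(t[173:223,222:272,::-1],(400,400),interpolation=2)]))
E
```

```text
(no output)
```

View pics/s6.png

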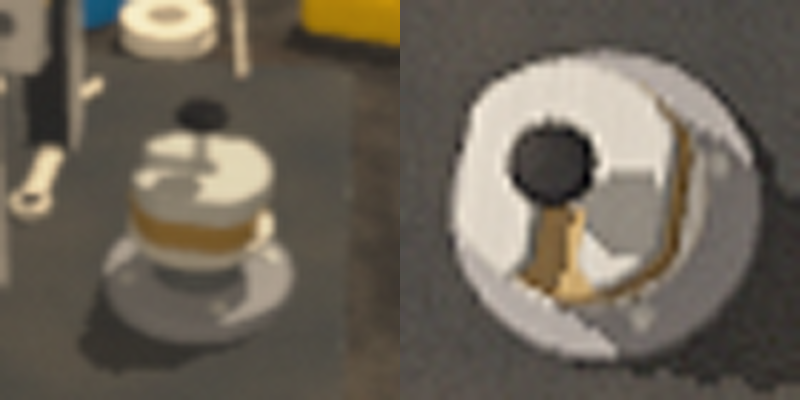

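The steel disc lies flat on the brass disc with the stem in its slot. In the top view its slot opens downward, the opposite way from the brass slot, which now lies hidden under the steel. The arm is clear, so I'm handing in.

```bash
python3 -c "
from bench import arm
print(arm.sign_off())"
```

```text
the job is handed in; nothing more can be done
None
```

The steel disc is on the hanger, flat on the brass disc with the stem in its slot and its slot pointing the opposite way; the spare disc was not touched, and the job was handed in at about 18 s.

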